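# Set the welding jig's fence to the new line and lock it

### The arm

A 6-joint arm with a two-finger parallel gripper is mounted at the origin on the work surface. World frame = base frame: x ahead of the robot, y to its left, z up, the work surface at z = 0. Lengths are in m, angles in degrees, forces in N, time in s.
With the tool pointing down it reaches from about 0.25 to 0.725 m from the base axis. Payload 9.7 kg.
Tool frame: the origin (TCP) lies between the finger pads; the fingertips stand 19 mm ahead of it and the grasp point (between the pads) is the TCP; z points along the fingers, y is the line along which they close (so a half turn about z gives the same grasp; the last joint's range is limited). The gripper opens to 85 mm and grips with 20 to 120 N. Pads are 22 mm wide; open, the fingers measure 114 mm over their backs; the gripper's body (76 mm by 85 mm) begins 54 mm behind the grasp point. The pads swing forward as they close: fully open they stand 13 mm farther back than shut.
Start: joints at [67.953, 4.979, 10.078, 95.1, 0, 90], TCP at [0.206, 0.51, 0.25] pointing down, gripper open.
Joint ranges: [-179.16, 179.16], [-48.56, 103.87], [-65.8, 70.77], [-126.05, 130.52], [-82.76, 87.17], [-180, 180]. Speed limits (degrees/s): [127.2, 127.2, 147.25, 180, 180, 180].

### API

Orientations are given as [roll, pitch, yaw] about the fixed x, y, z axes, in that order (R = Rz(yaw) Ry(pitch) Rx(roll)).
In Python, from workcell import telemetry, camera, calibration, workorder gives the robot as it stands.
- The arm moves only by the tool play_rows, never from a script. Its argument "increments" is a list of rows, each a list of 3 entries, a list of its own where there are three numbers: the shift along the tool's x, y, z in mm, then the turn, a rotation vector about the tool's x, y, z in degrees, then the closure, from 0 (fully open) to 1 (shut). In form: [[[x, y, z], [ax, ay, az], jaw], ...]. A call has 1 to 20 rows; each row is the pose to reach, as a shift and turn from the pose commanded when the call began, along the tool's axes at that moment; what a row does not reach only later rows make up. A row lasts 1/10 s, in which the tool goes at most 50 mm and 8.59 degrees, less where a joint would pass 70% of its speed; a pose out of reach is approached as far as the arm can. A call with a gripper value outside its range is refused whole. The fingers move at their own pace and stop on an object; "grip_force" is the grip in N (left out, the last holds). Time passes only in rows, so rows that repeat a pose let the fingers close. It gives the time, the measured TCP pose, the force, the opening and the grip force at its end, in the units of the state.
- telemetry.get_obs(): the state, without advancing time (a new reading comes with each control period).
- camera(name): name is "side" or "top" or "wrist"; returns (picture, depth): 384x512x3 uint8, red, green, blue; 384x512 float32, m along the optical axis (not along the pixel's ray), 0 where there is no reading.
- calibration(name): a dict with "vertical_fov" (degrees; the focal length in pixels is half the picture's height over the tangent of half this angle, whatever the lens; pixels are square), "cx", "cy" (the principal point, pixels), "rvec" (rotation vector, rad) and "tvec" (3), from world to camera coordinates, as OpenCV has them; the wrist camera has in their place "hand_eye" (4x4, takes a point from camera to tool coordinates, whose origin is the TCP and whose axes are the flange's). Camera axes: x right, y down, z forward; pixel columns grow to the right and rows downward; lengths in m; the calibration is good to about 2 mm. A picture is of the moment at which its call begins: read the wrist's pose just before it. calibration takes no time and is no camera call.
- workorder.job_done(): hands the job in; it is judged then, once.
The state is a dict: "time": time; "q": joint angles; "qd": joint speeds; "joint_efforts": joint torques, N m; "ee_pos": TCP position; "tcp_rot": TCP orientation; "wrist_force": force on the tool from outside, world axes, zero at the start; "torque": the same for the moment, N m; "opening": finger opening in m; "grasp_force": force on a finger pad.
Only numpy, scipy, OpenCV 4.12 (cv2) and the standard library are available. Lean on these libraries where they do the work, as an engineer would, in place of code of your own. Each camera call takes 0.05 s, during which the arm holds its last target. There are 200 camera calls.

### The job

Slide the aluminium fence of the welding jig along its slots until its upright working face stands on the yellow line (the white line is an old setting). Then swing both orange clamping levers clockwise until they stop, so that the fence is locked on the yellow line, and leave the other things on the jig and the table where they are.

Things in the scene. Friction and masses are not known exactly. Their poses are not given: they have to be found in the camera images.
- fixture: welding jig plate of dark steel with a grid of holes, 340 x 400 mm, 16 mm thick, fixed flat on the table, a low aluminium rail along its near edge. Origin at table height, 150 mm from the far edge, 190 mm from the near edge, midway across. Its x axis points away from the robot, along the fence's travel; its y axis runs along the fence, to the left seen from the robot
- fence (a joint): slide of the fence along the plate's +x, 0 (nearest the robot) to 0.080 m. Aluminium angle 220 mm long: upright wall 8 mm thick, 70 mm high, its working face towards the robot (-x); behind it a foot 118 mm deep, 8 mm thick, with two slots for the levers' studs. With slack levers it slides with about 4 N and stays where left; with tight levers it is locked
- fence_face (a point): bottom edge of the fence's working face, midway along the fence, on the plate's top face (16 mm above the table). In the plate's frame it lies at x = -0.056 m + the fence's slide value, y = 0
- fence_top (a point): middle of the fence wall's top edge, centred in its 8 mm thickness, 70 mm above the plate's top; both sides of the wall are free there for a grip from above across its thickness
- mark_yellow: yellow paint line across the plate, 360 mm long, 3 mm wide: the new setting. Origin at its middle, on the plate's top face. Its x axis points away from the robot, along the fence's travel; its y axis runs along the fence and along the line, parallel to it
- mark_white: white paint line, same size, parallel to the yellow one: an old setting, not to be used. Either line may be the nearer one
- lever_left (a joint): left orange clamping lever (+ y side): turns level about its fixed stud. 0 = slack, handle along the plate's +x; grows clockwise seen from above, to a stop at 1.57 rad: tight, handle along the plate's -y, parallel to the fence. Stays where left. Needs about 0.22 N m, and up to 0.35 N m from 0.75 rad on, where its washer begins to press on the fence's foot
- lever_left_hub (a point): point on the left lever's turning axis, at the top of its round hub (27 mm across), 44 mm above the plate's top face; 75 mm to the + y side of the plate's origin and 50 mm to +x of it, whatever the fence does
- lever_left_tip (a point): centre of the ball (17 mm across) at the end of the left lever's handle, 86 mm from the lever's axis and 55.5 mm above the plate's top face. The handle is a round bar 13 mm thick that rises evenly from the hub to the ball; at 62 mm from the axis its centre is 50 mm above the plate
- lever_right (a joint): right orange clamping lever (- y side): turns level about its fixed stud. 0 = slack, handle along the plate's +x; grows clockwise seen from above, to a stop at 1.57 rad: tight, handle along the plate's -y, parallel to the fence. Stays where left. Needs about 0.22 N m, and up to 0.35 N m from 0.75 rad on, where its washer begins to press on the fence's foot
- lever_right_hub (a point): point on the right lever's turning axis, at the top of its round hub (27 mm across), 44 mm above the plate's top face; 75 mm to the - y side of the plate's origin and 50 mm to +x of it, whatever the fence does
- lever_right_tip (a point): centre of the ball (17 mm across) at the end of the right lever's handle, 86 mm from the lever's axis and 55.5 mm above the plate's top face. The handle is a round bar 13 mm thick that rises evenly from the hub to the ball; at 62 mm from the axis its centre is 50 mm above the plate
- tube_jig: square steel tube, 30 x 30 x 120 mm, lying on the plate in front of the fence, on the left. Origin: centre of its underside. A bystander: leave it where it is
- magnet: red and steel magnetic welding square, a triangle of 90 mm legs, 18 mm thick, lying on the plate in front of the fence, on the right. A bystander: leave it where it is
- grinder: blue and black angle grinder lying on the table, 310 mm long, 97 mm high, on the robot's left. A bystander: leave it where it is
- hammer: hammer with wooden handle, 260 mm long, on the table on the robot's right. A bystander: leave it where it is
- spanner: spanner, 200 mm long, on the table on the robot's right. A bystander: leave it where it is
- clamp: red bar clamp, 260 mm long, lying on the table on the robot's right. A bystander: leave it where it is
- boltbox: green plastic box of bolts, 110 x 160 x 75 mm, on the table on the robot's left. A bystander: leave it where it is

How it is judged (in metres and radians):
On the way, in this order (a step that is already met when the one before it is completed fails the run):
1. the fence's working face is on the yellow line while both levers are still slack (x of fence_face in the frame of mark_yellow between -0.003 and 0.003 m and value of joint each of lever_left, lever_right below 1 rad), for 0.2 s.
2. both levers are tight and the fence is still on the yellow line (x of fence_face in the frame of mark_yellow between -0.003 and 0.003 m and value of joint each of lever_left, lever_right above 1.4 rad), for 0.2 s.
At the end, for the whole second after the job is handed in: The fence's working face is within 3 mm of the middle of the yellow line, both clamping levers are tight (turned past 1.4 rad of their 1.57), and the fence is at rest (all of step 2 and velocity of joint fence between -0.005 and 0.005 m/s); the robot touches nothing.
It fails at once if the tube or the magnetic square on the jig is shifted by more than 30 mm (distance of any of tube_jig, magnet from where it was at the start of the episode above 0.03 m).
It fails at once if another thing on the table is shifted by more than 30 mm (distance of any of grinder, hammer, spanner, clamp, boltbox from where it was at the start of the episode above 0.03 m).
It also fails if it takes over 58 s, if anything falls off the work surface, if the arm or the gripper's body presses on something with over 40 N, if the wrist force passes 120 N, or if a joint passes its speed limit or range.

## Working session

There is one attempt and no reset: what is moved stays moved. The work goes in short steps, Python scripts to look and compute and a tool call to move; the robot and the scene stay as the last step left them, time stands still between calls to the robot, and variables do not carry over. Pictures are saved under pics/ and viewed, at most 10 in all, crops included, and the job is handed in when it is done.

Besides the shell and the picture viewer there is one more tool, called after ">>>" as name([rows], argument=value, ...), one row to a line, values as JSON. play_rows: Moves the arm, as the interface text tells. Its arguments: {"type":"object","properties":{"increments":{"type":"array"},"grip_force":{"type":"number"}},"required":["increments"]}

```bash
mkdir -p pics && cat > h.py <<'E'
import numpy as np, cv2
from scipy.spatial.transform import Rotation as R
from workcell import telemetry, camera, calibration, workorder
def K(c):
    f=192/np.tan(np.radians(c["vertical_fov"])/2); return f
def world(name,px,d,obs=None):
    c=calibration(name); f=K(c); out=[]
    for u,v in px:
        u0,v0=int(round(u)),int(round(v)); z=d[v0,u0]
        p=np.array([(u-c["cx"])/f*z,(v-c["cy"])/f*z,z]); out.append(toW(c,p,obs))
    return np.array(out)
def toW(c,p,obs=None):
    if "hand_eye" in c:
        t=np.array(c["hand_eye"])@np.append(p,1)
        return R.from_euler("xyz",obs["tcp_rot"],degrees=True).apply(t[:3])+obs["ee_pos"]
    M=R.from_rotvec(np.ravel(c["rvec"])).as_matrix(); return M.T@(p-np.ravel(c["tvec"]))
def plane(name,px,z,obs=None):
    c=calibration(name); f=K(c); o=toW(c,np.zeros(3),obs); out=[]
    for u,v in px:
        q=toW(c,np.array([(u-c["cx"])/f,(v-c["cy"])/f,1]),obs)-o
        out.append(o+q*(z-o[2])/q[2])
    return np.array(out)
E
python3 - <<'E'
from h import *
o=telemetry.get_obs();print(o)
for n in ["top","side"]:
    p,d=camera(n); np.savez(f"{n}0.npz",p=p,d=d); print(calibration(n))
    cv2.imwrite(f"pics/{n}0.png",cv2.resize(p[:,:,::-1],(800,600),interpolation=cv2.INTER_CUBIC))
print(calibration("wrist"))
E
```

```text
{'time': 0.0, 'q': array([ 6.79534610e+01,  5.01190689e+00,  1.00333828e+01,  9.51000437e+01,
       -1.83470193e-03,  8.99998956e+01]), 'qd': array([ 0.05639856,  0.08072916, -0.05892769, -0.03297163, -0.01836625,
        0.04790933]), 'joint_efforts': array([ 4.28277872e-04, -5.20385349e+01,  4.64812982e+01,  1.61057798e-02,
        2.26392558e-05,  1.52887657e-05]), 'ee_pos': array([0.2063759 , 0.50958343, 0.24956572]), 'tcp_rot': array([-1.79921432e+02,  1.83455706e-03,  1.57953568e+02]), 'wrist_force': array([ 0.83068574, -1.20260942,  0.28224604]), 'torque': array([-0.04850255,  0.0017797 , -0.0255002 ]), 'grasp_force': 0.0, 'opening': 0.08551264548716542}
{'vertical_fov': 46.42216446253639, 'cx': 260.7080929857771, 'cy': 187.9309484663975, 'rvec': array([ 2.09243101, -2.14339772,  0.20064301]), 'tvec': array([-0.01790712,  0.54193206,  1.40976441])}
{'vertical_fov': 43.81682005780559, 'cx': 254.80413689889247, 'cy': 192.85755281302673, 'rvec': array([ 0.60159543, -2.71793867,  1.08529528]), 'tvec': array([0.47354642, 0.23824931, 1.79788023])}
{'vertical_fov': 69.5038552328153, 'cx': 253.25981555738187, 'cy': 186.4548230230707, 'hand_eye': array([[-1.42986467e-04, -9.59646113e-01, -2.81210449e-01,
         7.14742071e-02],
       [ 9.99999776e-01, -3.21133248e-04,  5.87417144e-04,
         1.18234989e-04],
       [-6.54018604e-04, -2.81210302e-01,  9.59645944e-01,
        -1.23381323e-01],
       [ 0.00000000e+00,  0.00000000e+00,  0.00000000e+00,
         1.00000000e+00]])}
```

View pics/top0.png

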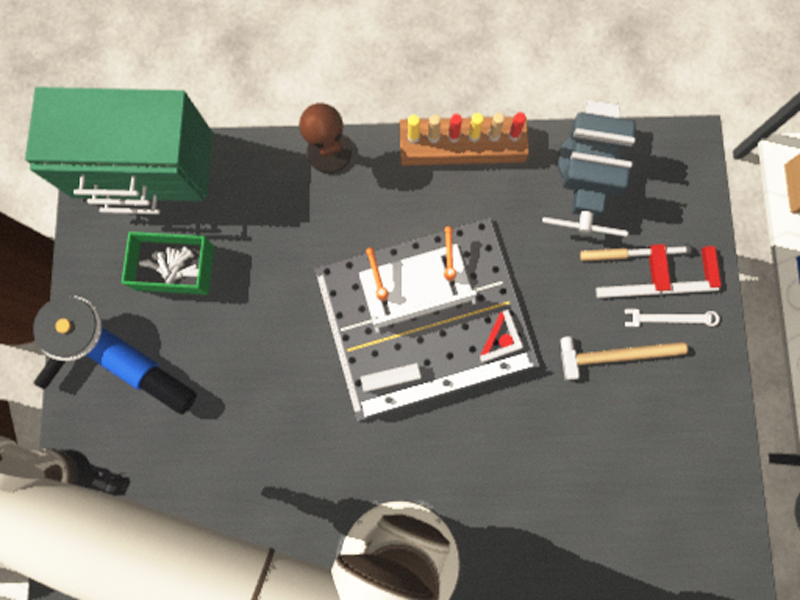

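View pics/side0.png

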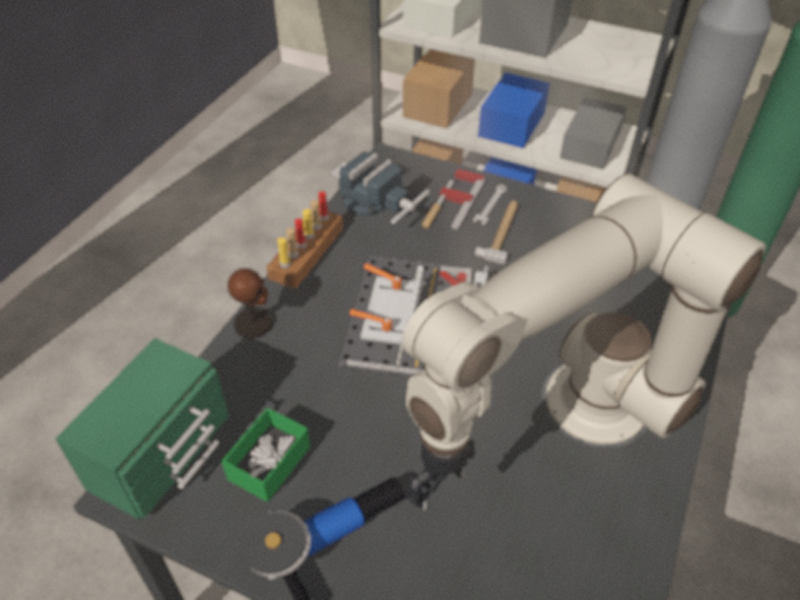

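The top view shows the jig at roughly (430,315), turned some 15°. The yellow line runs (348,350)–(510,303), nearer the robot than the fence. The white line runs through the fence's wall. The hubs are at (382,294) and (451,274), the tips at (370,253) and (448,232).

```bash
python3 - <<'E'
from h import *
s=1.5625
A=lambda l:[(u/s,v/s) for u,v in l]
print("corners",plane("top",A([(318,270),(493,220),(540,365),(360,418)]),.016))
h=plane("top",A([(382,294),(451,274)]),.060);print("hubs",h)
t=plane("top",A([(370,253),(448,232)]),.0715);print("tips",t)
y=plane("top",A([(348,350),(510,303)]),.016);print("yellow",y)
d=h[0]-h[1];yaw=np.degrees(np.arctan2(-d[0],d[1]));print(yaw)
d=y[0]-y[1];yaw=np.degrees(np.arctan2(-d[0],d[1]));print(yaw)
p=np.load("top0.npz")["p"]
cv2.imwrite("pics/top0c.png",cv2.resize(p[130:275,195:355,::-1],(660,598),interpolation=cv2.INTER_CUBIC))
E
```

```text
corners [[ 0.60523687  0.1607994   0.016     ]
 [ 0.70785252 -0.22190686  0.016     ]
 [ 0.38904326 -0.30558636  0.016     ]
 [ 0.28840915  0.07337877  0.016     ]]
hubs [[ 0.54040611  0.02177124  0.06      ]
 [ 0.57941891 -0.12311022  0.06      ]]
tips [[ 0.62592967  0.04492784  0.0715    ]
 [ 0.66721925 -0.1192963   0.0715    ]]
yellow [[ 0.43036896  0.09724111  0.016     ]
 [ 0.52269653 -0.24952232  0.016     ]]
15.070794752373187
14.90940537731587
```

View pics/top0c.png

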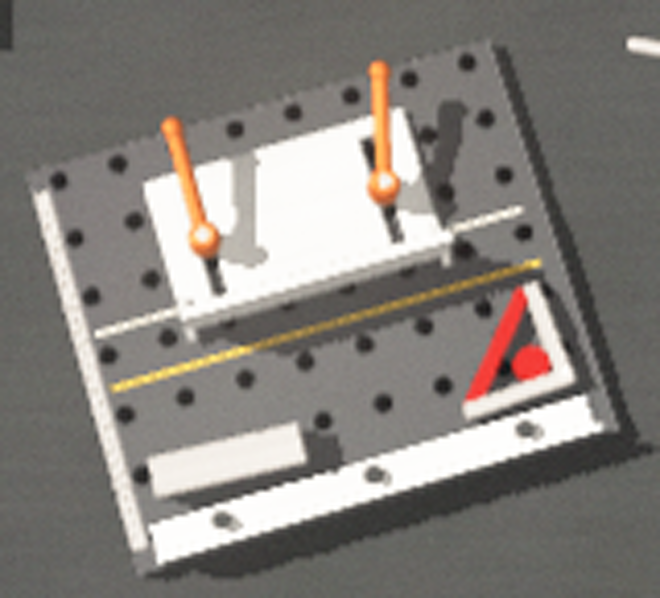

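The crop confirms that the yellow line is about 20–25 mm in front of the fence wall. The fence stands at about the white line, and both levers are slack, pointing along +x. I'll move above the fence to look closer.

>>> play_rows([
  [[-485,-429,0],[0,0,53],0],
  [[-485,-429,0],[0,0,53],0],
  [[-485,-429,0],[0,0,53],0],
  [[-485,-429,0],[0,0,53],0],
  [[-485,-429,0],[0,0,53],0],
  [[-485,-429,0],[0,0,53],0],
  [[-485,-429,0],[0,0,53],0],
  [[-485,-429,0],[0,0,53],0],
  [[-485,-429,0],[0,0,53],0],
  [[-485,-429,0],[0,0,53],0],
  [[-485,-429,0],[0,0,53],0],
  [[-485,-429,0],[0,0,53],0],
  [[-485,-429,0],[0,0,53],0],
  [[-485,-429,0],[0,0,53],0],
  [[-485,-429,0],[0,0,53],0],
  [[-485,-429,0],[0,0,53],0],
  [[-485,-429,0],[0,0,53],0],
  [[-485,-429,0],[0,0,53],0],
])

```text
time: 1.9
ee_pos: [0.4947, -0.0689, 0.2506]
tcp_rot: [180.0, 0.0, 105.1]
wrist_force: [-0.8, -0.4, -0.2]
opening: 0.0853
grasp_force: 0.0
```

```bash
python3 - <<'E'
from h import *
o=telemetry.get_obs();print(o["time"],o["ee_pos"],o["tcp_rot"],o["q"])
p,d=camera("wrist"); np.savez("w1.npz",p=p,d=d,e=o["ee_pos"],r=o["tcp_rot"])
cv2.imwrite("pics/w1.png",cv2.resize(p[:,:,::-1],(800,600),interpolation=cv2.INTER_CUBIC))
E
```

```text
1.9 [ 0.4947267  -0.06886022  0.25064277] [1.79967928e+02 1.09464712e-02 1.05051726e+02] [-7.92529785e+00 -1.96972939e+00  3.02044319e+00  9.49563723e+01
  2.44160282e-03  6.70229742e+01]
```

View pics/w1.png

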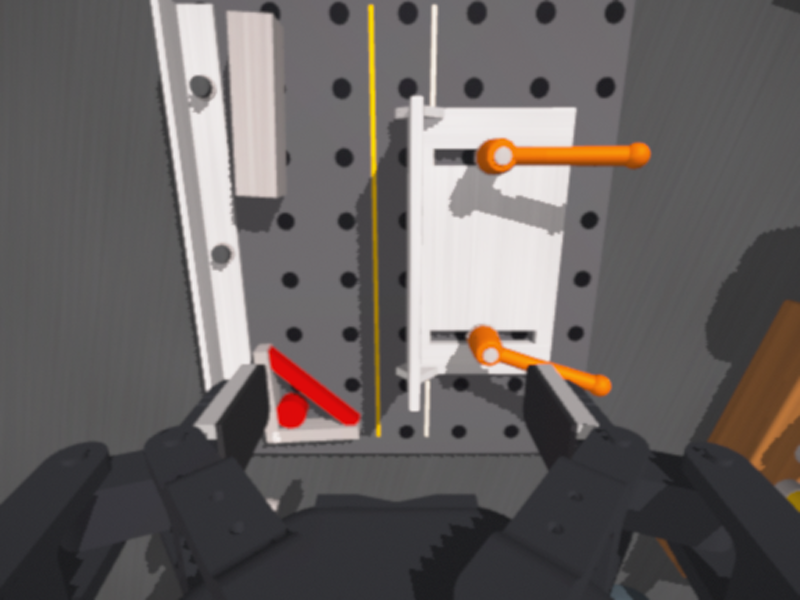

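The wrist view shows the yellow line (371,5)–(378,435). The wall's top edge runs from x≈411–423 at row 97 to 409–420 at row 410. The hub tops are at (503,156) and (490,355), the balls at (640,154) and (601,385), and the magnet's corner is at (358,415).

```bash
cat >> h.py <<'E'
O=np.array([.514,-.066]);a=np.radians(15)
def PL(P): # world->plate
    q=np.asarray(P)[:,:2]-O; return np.c_[q@[np.cos(a),np.sin(a)],q@[-np.sin(a),np.cos(a)]]
E
python3 - <<'E'
from h import *
f=np.load("w1.npz");o=dict(ee_pos=f["e"],tcp_rot=f["r"]);p=f["p"].astype(int)
s=1.5625;A=lambda l:[(u/s,v/s) for u,v in l]
# subpixel yellow centroid per row
pts=[]
for v in list(range(5,100,5))+list(range(200,275,5)):
    r=p[v,225:252]; w=np.clip(r[:,:2].mean(1)-r[:,2]-15,0,None)
    if w.sum()>20: pts.append((225+(w*np.arange(27)).sum()/w.sum(),v))
Y=PL(plane("wrist",pts,.016,o));c=np.polyfit(Y[:,1],Y[:,0],1);print("yellow n",len(pts),c,np.std(Y[:,0]-np.polyval(c,Y[:,1])))
pw=A([(411,99),(423,99),(409,408),(420,408)])
W=plane("wrist",pw,.086,o);print("wall",W,PL(W))
print("depth top",world("wrist",A([(417,200),(416,330)]),f["d"],o))
H=plane("wrist",A([(503,156),(490,355)]),.060,o);print("hubs",H,PL(H))
T=plane("wrist",A([(640,154),(601,385)]),.0715,o);print("tips",T,PL(T))
print("magnet",PL(plane("wrist",A([(358,415),(272,348),(286,195)]),.03,o)))
for v in (80,150,240): print(v,p[v,255:280].sum(1)//3)
E
```

```text
yellow n 34 [ 0.00502924 -0.0379382 ] 0.002722442989146037
wall [[ 0.47538684  0.04020293  0.086     ]
 [ 0.48250265  0.04211562  0.086     ]
 [ 0.531715   -0.16696664  0.086     ]
 [ 0.53972154 -0.16481593  0.086     ]] [[-0.00981011  0.11257797]
 [-0.00244172  0.11258378]
 [-0.00902072 -0.10211127]
 [-0.00073035 -0.10210609]]
depth top [[ 0.49562894 -0.01746365  0.08487937]
 [ 0.51964072 -0.10496427  0.086268  ]]
hubs [[ 0.54669495  0.02526612  0.06      ]
 [ 0.58588027 -0.11975966  0.06      ]] [[ 0.0552023   0.07969423]
 [ 0.05551699 -0.07053182]]
tips [[ 0.63195311  0.04928213  0.0715    ]
 [ 0.67343491 -0.11709532  0.0715    ]] [[ 0.14377117  0.08082547]
 [ 0.14077786 -0.09061908]]
magnet [[-0.05311576 -0.14353282]
 [-0.12569001 -0.07788398]
 [-0.10451317  0.05115155]]
80 [ 69  68  68  69  73  92 124 163 211 232 235 235 235 236 233 215 167 152
 153 155 156 161 189 220 227]
150 [ 69  69  69  69  75  98 133 170 216 231 234 235 236 234 226 222 229 231
 232 232 232 231 230 231 233]
240 [116 134 147 155 158 155 163 201 226 232 234 234 232 224 216 214 216 217
 217 217 214 206 188 152 119]
```

>>> play_rows([
  [[3,14,40],[0,0,0],0],
  [[3,14,80],[0,0,0],0],
  [[3,14,120],[0,0,0],0],
  [[3,14,150],[0,0,0],0],
  [[3,14,170],[0,0,0],0],
  [[3,14,170],[0,0,0],0],
  [[3,14,170],[0,0,0],1],
  [[3,14,170],[0,0,0],1],
  [[3,14,170],[0,0,0],1],
  [[3,14,170],[0,0,0],1],
  [[3,14,170],[0,0,0],1],
  [[3,14,170],[0,0,0],1],
  [[3,14,170],[0,0,0],1],
  [[3,14,170],[0,0,0],1],
  [[3,14,170],[0,0,0],1],
], grip_force=30)

```text
time: 3.45
ee_pos: [0.5079, -0.0634, 0.0808]
tcp_rot: [180.0, 0.0, 105.0]
wrist_force: [-2.1, 0.2, 6.9]
opening: 0.0075
grasp_force: 31.2
```

```bash
cat > m.py <<'E'
from h import *
f=np.load("w1.npz");o=dict(ee_pos=f["e"],tcp_rot=f["r"]);p=f["p"].astype(int)
def yel(p,o,lo,hi,u0,u1):
    hsv=cv2.cvtColor(p.astype(np.uint8),cv2.COLOR_RGB2HSV)
    m=((hsv[...,0]>18)&(hsv[...,0]<35)&(hsv[...,1]>130)); m[:,:u0]=0;m[:,u1:]=0;m[:lo]=0;m[hi:]=0
    v,u=np.nonzero(m); Y=PL(plane("wrist",np.c_[u,v],.016,o))
    for _ in range(3):
        c=np.polyfit(Y[:,1],Y[:,0],1);e=Y[:,0]-np.polyval(c,Y[:,1]);Y=Y[abs(e)<.004]
    return c,e.std(),len(Y),Y[:,1].min(),Y[:,1].max()
if __name__=="__main__":
    print(yel(p,o,0,290,225,252))
    print(telemetry.get_obs()["ee_pos"],PL([telemetry.get_obs()["ee_pos"]]))
E
python3 m.py
```

```text
(array([-0.00410535, -0.03689967]), np.float64(0.001299164826138364), 959, np.float64(-0.1751491028716128), np.float64(0.1847618619271473))
[ 0.50788362 -0.06344276  0.08080034] [[-0.00524611  0.00405314]]
```

>>> play_rows([
  [[0,-3,0],[0,0,0],1],
  [[0,-7,0],[0,0,0],1],
  [[0,-11,0],[0,0,0],1],
  [[0,-15,0],[0,0,0],1],
  [[0,-19,0],[0,0,0],1],
  [[0,-23,0],[0,0,0],1],
  [[0,-26,0],[0,0,0],1],
  [[0,-27.5,0],[0,0,0],1],
  [[0,-27.5,0],[0,0,0],1],
  [[0,-27.5,0],[0,0,0],1],
  [[0,-27.5,0],[0,0,0],1],
])

```text
time: 4.55
ee_pos: [0.481, -0.0708, 0.0808]
tcp_rot: [180.0, 0.0, 104.9]
wrist_force: [1.0, -0.6, 7.5]
opening: 0.0074
grasp_force: 31.5
```

```bash
python3 - <<'E'
from h import *
o=telemetry.get_obs();print(o["time"],o["ee_pos"],PL([o["ee_pos"]]))
p,d=camera("wrist"); np.savez("w2.npz",p=p,d=d,e=o["ee_pos"],r=o["tcp_rot"])
cv2.imwrite("pics/w2.png",cv2.resize(p[:,:,::-1],(800,600),interpolation=cv2.INTER_CUBIC))
E
```

```text
4.55 [ 0.48102916 -0.07076853  0.08080015] [[-0.03308158  0.00392744]]
```

View pics/w2.png

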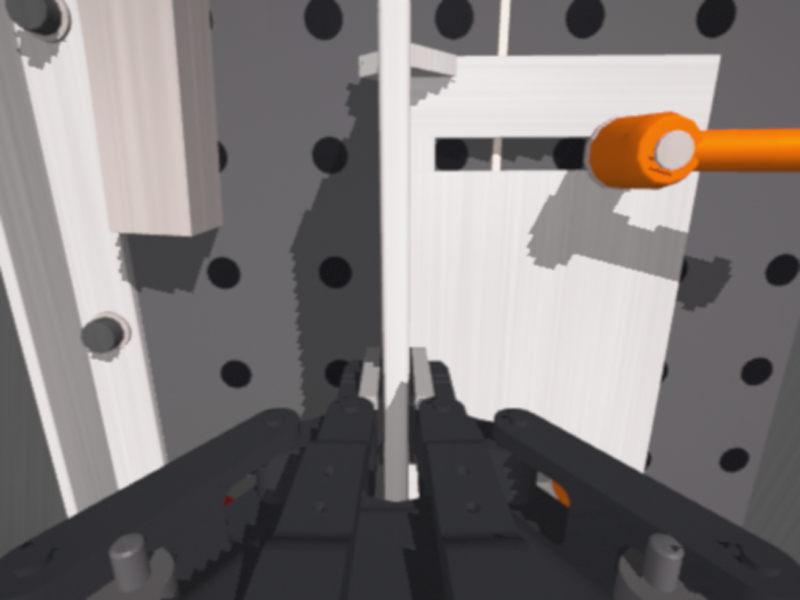

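The wrist view has the wall at x≈380–410, and it now hides the yellow line. The white line shows behind it at (500,20). I'll release, rise, and look at the face from the front.

>>> play_rows([
  [[0,0,0],[0,0,0],0.5],
  [[0,0,0],[0,0,0],0.5],
  [[0,0,0],[0,0,0],0.5],
  [[0,0,0],[0,0,0],0.5],
  [[0,0,-30],[0,0,0],0.5],
  [[0,0,-70],[0,0,0],0.5],
  [[0,-40,-110],[0,0,0],0.5],
  [[0,-80,-140],[0,0,0],0.5],
  [[0,-80,-150],[0,0,0],0.5],
  [[0,-80,-150],[0,0,0],0.5],
  [[0,-80,-150],[0,0,0],0.5],
])

```text
time: 5.7
ee_pos: [0.4044, -0.0911, 0.2294]
tcp_rot: [-180.0, -0.0, 104.9]
wrist_force: [0.1, -0.3, -0.2]
opening: 0.0425
grasp_force: 0.0
```

```bash
python3 - <<'E'
from h import *
o=telemetry.get_obs();print(o["time"],o["ee_pos"],PL([o["ee_pos"]]))
p,d=camera("wrist"); np.savez("w3.npz",p=p,d=d,e=o["ee_pos"],r=o["tcp_rot"])
cv2.imwrite("pics/w3.png",cv2.resize(p[0:300,150:450,::-1],(600,600),interpolation=cv2.INTER_CUBIC))
E
```

```text
5.7 [ 0.40435771 -0.09108981  0.22940176] [[-0.11240004  0.00414262]]
```

View pics/w3.png

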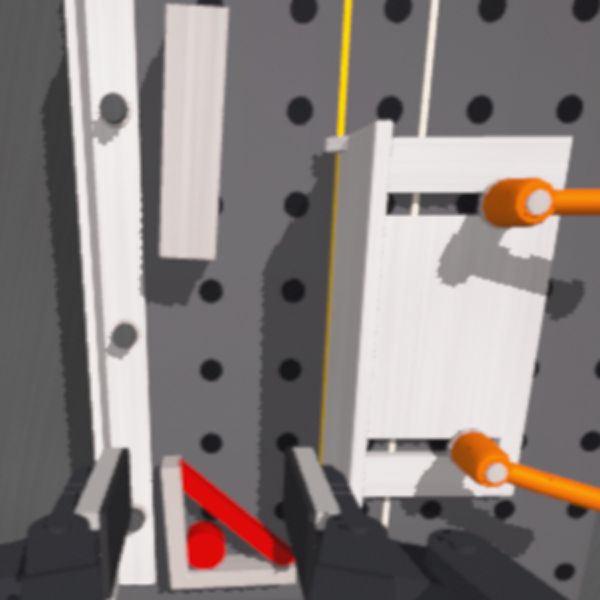

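The yellow line is visible along the foot of the face, at (335,200)–(323,440), in a thinner strip than where it is free at (345,60). I'll measure the strip's position.

```bash
python3 - <<'E'
from h import *
f=np.load("w3.npz");o=dict(ee_pos=f["e"],tcp_rot=f["r"]);p=f["p"]
hsv=cv2.cvtColor(p,cv2.COLOR_RGB2HSV).astype(int)
sat=hsv[...,1]*((hsv[...,0]>12)&(hsv[...,0]<40))
sat[:,:300]=0; sat[:,330:]=0
for v in list(range(5,66,6))+list(range(100,225,10)):
    w=sat[v]>100; u=np.nonzero(w)[0]
    if len(u):
        P=PL(plane("wrist",[(u.min()-.5,v),(u.max()+.5,v)],.016,o)); print(v,u.min(),u.max(),(P[:,0]*1e3).round(2),round(P[0,1],3))
im=np.vstack([p[20:60,295:335],p[130:170,295:335]])[:,:,::-1]
cv2.imwrite("pics/w3c.png",cv2.resize(im,(300,600),interpolation=cv2.INTER_NEAREST))
E
```

```text
5 322 325 [-39.51 -35.25] 0.178
11 321 325 [-40.19 -34.85] 0.173
17 321 324 [-39.81 -35.51] 0.167
23 321 324 [-39.43 -35.11] 0.161
29 320 324 [-40.13 -34.69] 0.155
35 320 323 [-39.74 -35.37] 0.15
41 320 323 [-39.35 -34.95] 0.144
47 319 323 [-40.06 -34.53] 0.138
53 319 322 [-39.66 -35.22] 0.132
59 318 322 [-40.38 -34.8 ] 0.126
65 318 322 [-39.99 -34.37] 0.119
100 316 318 [-39.91 -36.42] 0.082
110 316 317 [-39.21 -36.87] 0.071
120 315 317 [-39.69 -36.13] 0.059
130 315 316 [-38.98 -36.58] 0.048
140 314 315 [-39.46 -37.04] 0.036
150 313 315 [-39.95 -36.29] 0.024
160 313 314 [-39.22 -36.76] 0.011
170 312 314 [-39.73 -35.99] -0.001
180 312 313 [-38.98 -36.46] -0.014
190 311 313 [-39.49 -35.67] -0.028
200 311 312 [-38.72 -36.15] -0.041
210 310 311 [-39.24 -36.64] -0.055
220 310 311 [-38.45 -35.82] -0.069
```

View pics/w3c.png

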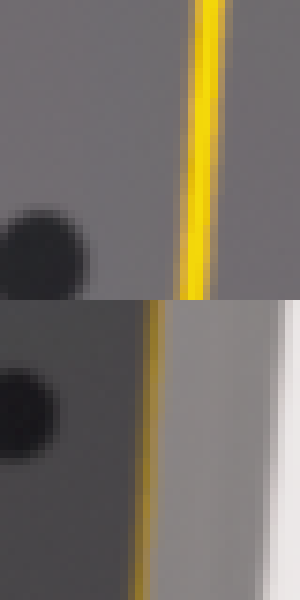

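The strip's left edge is at −39.3 mm and its right edge at −36.4 mm. The free line is centred at −37.4 mm, and the TCP-based face is at −37.1 mm, so the fence is on the line. Next is the left lever.

>>> play_rows([
  [[76,229,0],[0,0,-90],0.45],
  [[76,229,0],[0,0,-90],0.45],
  [[76,229,0],[0,0,-90],0.45],
  [[76,229,0],[0,0,-90],0.45],
  [[76,229,0],[0,0,-90],0.45],
  [[76,229,0],[0,0,-90],0.45],
  [[76,229,0],[0,0,-90],0.45],
  [[76,229,0],[0,0,-90],0.45],
  [[76,229,0],[0,0,-90],0.45],
  [[76,229,0],[0,0,-90],0.45],
  [[76,229,0],[0,0,-90],0.45],
  [[76,229,0],[0,0,-90],0.45],
  [[76,229,0],[0,0,-90],0.45],
  [[76,229,0],[0,0,-90],0.45],
  [[76,229,40],[0,0,-90],0.45],
  [[76,229,80],[0,0,-90],0.45],
  [[76,229,80],[0,0,-90],0.45],
])

```text
time: 7.45
ee_pos: [0.6028, 0.0413, 0.1443]
tcp_rot: [179.9, -0.5, -165.1]
wrist_force: [-0.3, -0.3, 0.0]
opening: 0.047
grasp_force: 0.0
```

```bash
python3 - <<'E'
from h import *
o=telemetry.get_obs();print(o["time"],o["ee_pos"],o["tcp_rot"],o["q"])
p,d=camera("wrist")
cv2.imwrite("pics/w4.png",cv2.resize(p[:,:,::-1],(640,480),interpolation=cv2.INTER_CUBIC))
E
```

```text
7.45 [0.60278041 0.04125332 0.14425181] [ 179.89828631   -0.52526499 -165.10762632] [ 3.91519848e+00  1.21221536e+01  6.35677337e+00  8.47696419e+01
 -1.65724848e-04 -1.09767082e+01]
```

View pics/w4.png

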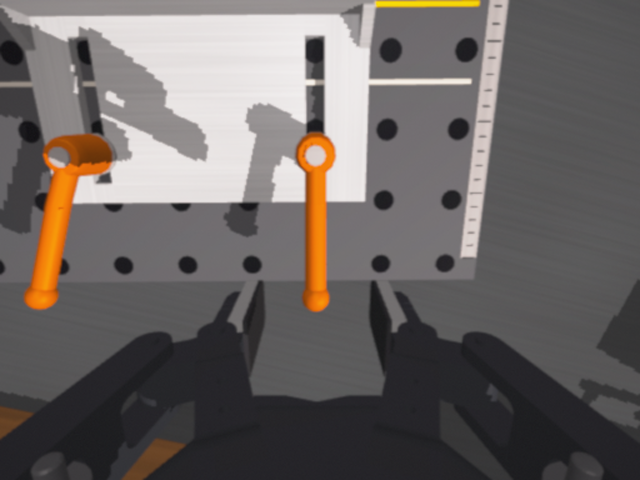

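The left lever at (316,155)–(316,300) is centred between the fingers at columns 255 and 378. I'll descend and grip.

>>> play_rows([
  [[0,0,40],[0,0,0],0.45],
  [[0,0,70],[0,0,0],0.45],
  [[0,0,80],[0,0,0],0.45],
  [[0,0,80],[0,0,0],0.45],
  [[0,0,80],[0,0,0],1],
  [[0,0,80],[0,0,0],1],
  [[0,0,80],[0,0,0],1],
  [[0,0,80],[0,0,0],1],
  [[0,0,80],[0,0,0],1],
  [[0,0,80],[0,0,0],1],
], grip_force=20)

```text
time: 8.5
ee_pos: [0.6066, 0.0414, 0.0725]
tcp_rot: [-180.0, 0.2, -165.1]
wrist_force: [-0.2, 0.1, 5.6]
opening: 0.0122
grasp_force: 21.3
```

```bash
cat > arc.py <<'E'
import sys
from h import *
# tool-frame arc from current measured pose about hub, total angle (deg cw), n rows
hub=np.array([float(sys.argv[1]),float(sys.argv[2])]);N=int(sys.argv[3])
o=telemetry.get_obs();e=o["ee_pos"];yaw=np.radians(o["tcp_rot"][2])
r=e[:2]-hub;th=15-np.degrees(np.arctan2(r[1],r[0]));tot=90-th
print(e,o["tcp_rot"],"r",np.hypot(*r),"th",th,o["opening"],o["wrist_force"])
tx=np.array([np.cos(yaw),np.sin(yaw)]);ty=np.array([np.sin(yaw),-np.cos(yaw)])
for k in range(1,N+1):
    b=np.radians(tot*k/N);c,s=np.cos(b),np.sin(b)
    dd=np.array([c*r[0]+s*r[1],-s*r[0]+c*r[1]])-r
    print([round(1e3*dd@tx,1),round(1e3*dd@ty,1)],round(np.degrees(b),1))
E
python3 arc.py .5468 .0251 15
```

```text
[0.60664089 0.04140546 0.07250278] [-179.95517761    0.19819127 -165.05366134] r 0.06202257906828865 th -0.24193998795822758 0.012169090487269479 [-0.16448069  0.14443124  5.60393567]
[np.float64(0.3), np.float64(-6.5)] 6.0
[np.float64(1.3), np.float64(-12.9)] 12.0
[np.float64(3.0), np.float64(-19.2)] 18.0
[np.float64(5.3), np.float64(-25.3)] 24.1
[np.float64(8.2), np.float64(-31.1)] 30.1
[np.float64(11.7), np.float64(-36.6)] 36.1
[np.float64(15.8), np.float64(-41.7)] 42.1
[np.float64(20.4), np.float64(-46.3)] 48.1
[np.float64(25.4), np.float64(-50.4)] 54.1
[np.float64(30.9), np.float64(-54.0)] 60.2
[np.float64(36.7), np.float64(-56.9)] 66.2
[np.float64(42.8), np.float64(-59.3)] 72.2
[np.float64(49.0), np.float64(-61.0)] 78.2
[np.float64(55.5), np.float64(-62.0)] 84.2
[np.float64(62.0), np.float64(-62.3)] 90.2
```

>>> play_rows([
  [[0.3,-6.5,0],[0,0,6],1],
  [[1.3,-12.9,0],[0,0,12],1],
  [[3,-19.2,0],[0,0,18],1],
  [[5.3,-25.3,0],[0,0,24],1],
  [[8.2,-31.1,0],[0,0,30],1],
  [[11.7,-36.6,0],[0,0,36],1],
  [[15.8,-41.7,0],[0,0,42],1],
  [[20.4,-46.3,0],[0,0,48],1],
  [[25.4,-50.4,0],[0,0,54],1],
  [[30.9,-54,0],[0,0,60],1],
  [[36.7,-56.9,0],[0,0,66],1],
  [[42.8,-59.3,0],[0,0,72],1],
  [[49,-61,0],[0,0,78],1],
  [[55.5,-62,0],[0,0,84],1],
  [[62,-62.3,0],[0,0,90],1],
  [[63,-62.3,0],[0,0,91],1],
  [[63,-62.3,0],[0,0,91],1],
  [[63,-62.3,0],[0,0,91],1],
])

```text
time: 10.3
ee_pos: [0.5623, -0.0354, 0.0725]
tcp_rot: [179.8, 0.1, 104.0]
wrist_force: [3.2, -1.1, 7.7]
opening: 0.0122
grasp_force: 22.6
```

```bash
python3 arc.py .5468 .0251 1
```

```text
[ 0.56234315 -0.03538896  0.07246665] [1.79757778e+02 1.09576689e-01 1.03996492e+02] r 0.06245400888658933 th 90.5891379140907 0.012198646279617111 [ 3.2224858  -1.10499492  7.68234618]
[np.float64(0.0), np.float64(0.6)] -0.6
```

>>> play_rows([
  [[0,0,0],[0,0,0],0.45],
  [[0,0,0],[0,0,0],0.45],
  [[0,0,0],[0,0,0],0.45],
  [[0,0,0],[0,0,0],0.45],
  [[0,0,-40],[0,0,0],0.45],
  [[0,0,-80],[0,0,0],0.45],
  [[-101,63,-80],[0,0,-77.5],0.45],
  [[-101,63,-80],[0,0,-77.5],0.45],
  [[-101,63,-80],[0,0,-77.5],0.45],
  [[-101,63,-80],[0,0,-77.5],0.45],
  [[-101,63,-80],[0,0,-77.5],0.45],
  [[-101,63,-80],[0,0,-77.5],0.45],
  [[-101,63,-80],[0,0,-77.5],0.45],
  [[-101,63,-80],[0,0,-77.5],0.45],
  [[-101,63,-80],[0,0,-77.5],0.45],
  [[-101,63,-80],[0,0,-77.5],0.45],
  [[-101,63,-80],[0,0,-77.5],0.45],
  [[-101,63,-80],[0,0,-77.5],0.45],
])

```text
time: 12.1
ee_pos: [0.6461, -0.1179, 0.1502]
tcp_rot: [180.0, -0.0, -178.7]
wrist_force: [-0.0, 0.2, 0.5]
opening: 0.0472
grasp_force: 0.0
```

```bash
python3 - <<'E'
from h import *
o=telemetry.get_obs();print(o["time"],o["ee_pos"],o["tcp_rot"],o["q"])
p,d=camera("wrist")
cv2.imwrite("pics/w5.png",cv2.resize(p[:,:,::-1],(640,480),interpolation=cv2.INTER_CUBIC))
E
```

```text
12.1 [ 0.64612351 -0.11787526  0.1501574 ] [ 1.79998841e+02 -1.53556700e-02 -1.78743071e+02] [-1.03382385e+01  1.90118002e+01  1.53919864e+01  8.63954614e+01
 -1.95126186e-03 -1.15951675e+01]
```

View pics/w5.png

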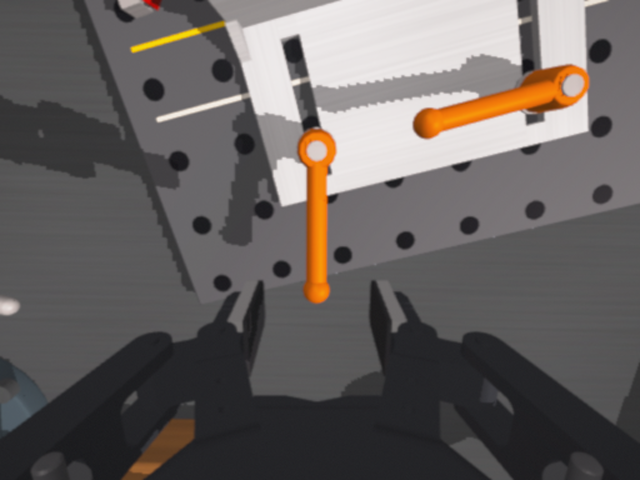

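The left lever at (572,85)–(428,123) now lies parallel to the fence. The right lever at (317,150)–(317,290) is centred between the fingers.

>>> play_rows([
  [[0,0,40],[0,0,0],0.45],
  [[0,0,72],[0,0,0],0.45],
  [[0,0,83],[0,0,0],0.45],
  [[0,0,83],[0,0,0],0.45],
  [[0,0,83],[0,0,0],1],
  [[0,0,83],[0,0,0],1],
  [[0,0,83],[0,0,0],1],
  [[0,0,83],[0,0,0],1],
  [[0,0,83],[0,0,0],1],
  [[0,0,83],[0,0,0],1],
], grip_force=20)

```text
time: 13.15
ee_pos: [0.6472, -0.1181, 0.0694]
tcp_rot: [-180.0, 0.2, -178.6]
wrist_force: [0.2, 0.9, 6.5]
opening: 0.012
grasp_force: 20.9
```

```bash
python3 arc.py .5856 -.1197 13
```

```text
[ 0.64721007 -0.11811576  0.06935733] [-179.9573431     0.18683815 -178.55506313] r 0.06163043872888955 th 13.527020248155013 0.01204549563189168 [0.17491103 0.90270068 6.54924675]
[np.float64(0.3), np.float64(-6.3)] 5.9
[np.float64(1.3), np.float64(-12.6)] 11.8
[np.float64(2.9), np.float64(-18.7)] 17.6
[np.float64(5.1), np.float64(-24.6)] 23.5
[np.float64(7.9), np.float64(-30.3)] 29.4
[np.float64(11.3), np.float64(-35.6)] 35.3
[np.float64(15.2), np.float64(-40.6)] 41.2
[np.float64(19.6), np.float64(-45.1)] 47.1
[np.float64(24.5), np.float64(-49.2)] 52.9
[np.float64(29.7), np.float64(-52.7)] 58.8
[np.float64(35.3), np.float64(-55.7)] 64.7
[np.float64(41.1), np.float64(-58.1)] 70.6
[np.float64(47.2), np.float64(-59.9)] 76.5
```

>>> play_rows([
  [[0.3,-6.3,0],[0,0,5.9],1],
  [[1.3,-12.6,0],[0,0,11.8],1],
  [[2.9,-18.7,0],[0,0,17.6],1],
  [[5.1,-24.6,0],[0,0,23.5],1],
  [[7.9,-30.3,0],[0,0,29.4],1],
  [[11.3,-35.6,0],[0,0,35.3],1],
  [[15.2,-40.6,0],[0,0,41.2],1],
  [[19.6,-45.1,0],[0,0,47],1],
  [[24.5,-49.2,0],[0,0,53],1],
  [[29.7,-52.7,0],[0,0,58.8],1],
  [[35.3,-55.7,0],[0,0,64.7],1],
  [[41.1,-58.1,0],[0,0,70.6],1],
  [[47.2,-59.9,0],[0,0,76.5],1],
  [[48.2,-60,0],[0,0,77.5],1],
  [[48.2,-60,0],[0,0,77.5],1],
  [[48.2,-60,0],[0,0,77.5],1],
])

```text
time: 14.75
ee_pos: [0.6015, -0.1792, 0.0694]
tcp_rot: [179.7, 0.1, 104.0]
wrist_force: [5.5, 0.5, 4.3]
opening: 0.0121
grasp_force: 22.0
```

```bash
python3 arc.py .5856 -.1197 1
```

```text
[ 0.60149658 -0.17919682  0.06940423] [1.79717787e+02 1.13996246e-01 1.03993653e+02] r 0.061583871723337735 th 90.04092698608275 0.012097837882551414 [5.45774246 0.47857428 4.34435382]
[np.float64(0.0), np.float64(0.0)] -0.0
```

>>> play_rows([
  [[0,0,0],[0,0,0],0.45],
  [[0,0,0],[0,0,0],0.45],
  [[0,0,0],[0,0,0],0.45],
  [[0,0,0],[0,0,0],0.45],
  [[0,0,-40],[0,0,0],0.45],
  [[0,0,-80],[0,0,0],0.45],
  [[0,0,-120],[0,0,0],0.45],
  [[40,-80,-150],[0,0,0],0.45],
  [[80,-130,-165],[0,0,0],0.45],
  [[80,-150,-165],[0,0,0],0.45],
  [[80,-150,-165],[0,0,0],0.45],
  [[80,-150,-165],[0,0,0],0.45],
])

```text
time: 15.95
ee_pos: [0.4326, -0.1372, 0.2343]
tcp_rot: [179.9, 0.1, 103.9]
wrist_force: [0.8, 0.1, 0.6]
opening: 0.0467
grasp_force: 0.0
```

```bash
python3 - <<'E'
from h import *
o=telemetry.get_obs();print(o["time"],o["ee_pos"],o["tcp_rot"],o["wrist_force"])
p,d=camera("wrist"); np.savez("w6.npz",p=p,d=d,e=o["ee_pos"],r=o["tcp_rot"])
cv2.imwrite("pics/w6.png",cv2.resize(p[:,:,::-1],(800,600),interpolation=cv2.INTER_CUBIC))
E
```

```text
15.95 [ 0.43255808 -0.13722482  0.23425329] [1.79871461e+02 8.48836256e-02 1.03933085e+02] [0.79783632 0.10402956 0.59808461]
```

View pics/w6.png

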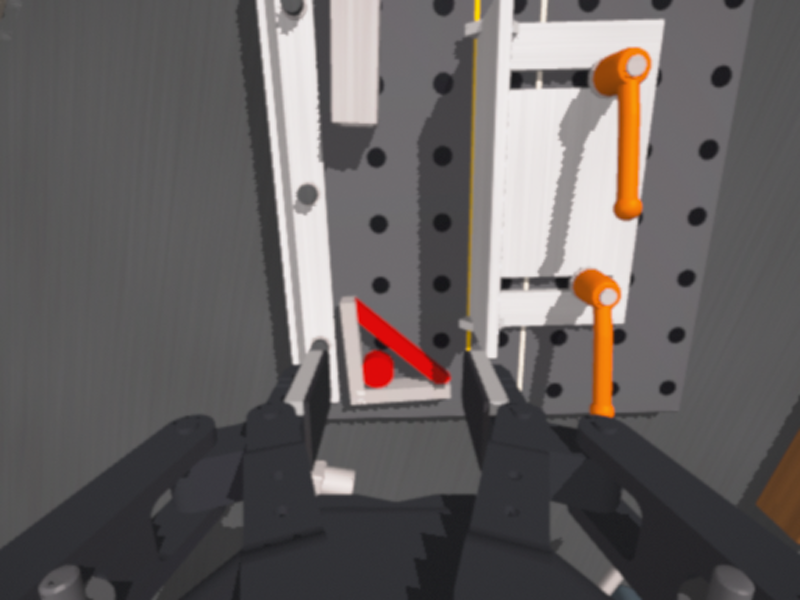

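Both levers lie parallel to the fence, (635,65)–(628,208) and (607,297)–(602,410). The yellow strip still shows along the face's foot, at about (475,20)–(468,345). Nothing on the plate has shifted, so I'm handing in.

```bash
python3 -c "
from workcell import workorder
print(workorder.job_done())"
```

```text
the job is handed in; nothing more can be done
None
```

I slid the fence onto the yellow line (to within about 1 mm by camera), swung both levers to about 90°, and handed the job in at about 16 s; it returned no verdict.

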